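# Unlatch and open the balance's draught gate

## Task

Open the draught gate of the balance guard so that the jar can be got at: by its red tab, raise the latch bar clear of the catch's lip without forcing it against the lip or the hood above, and gently swing the gate well open towards you, at least 60 degrees (about 70 is right). Then lower the bar softly back onto its rest, do not let it drop, and let go; leave the jar and everything else on the bench where it stands.

Things in the scene. Friction and masses are not known exactly. Their poses are not given: they have to be found in the camera images.
- guard: open-topped draught guard, clear panels in aluminium, 260 deep (x) x 260 wide (y) x 156 tall, round a white balance. Fixed. Origin on the table in the middle of the gate opening; its x points into the guard (away from the robot), y to the hinge side, z up. Its yaw is within 0.25 of zero
- gate (a joint): angle of the clear gate (200 wide, 10 thick, top 150 above the table, 0.6 kg), a hinge with upright axis: 0 shut (against its stop), grows as the gate swings out of the guard towards the robot, to a stop at 1.75. It stays where it is left (about 0.12 N m of hinge friction)
- gate_hinge (a point): point on the gate's upright hinge axis at table height, at guard x 0, y +110; the shut gate runs from here towards the guard's -y
- bar (a joint): angle of the red latch bar about its pivot on the gate: 0 level, resting on its own stop (latched when the gate is shut); grows as the catch end rises; free up to 0.60 once out of the catch. It falls back by its weight (0.18 kg nominal, may vary)
- bar_pivot (a point): the bar's pivot on the gate: 85 from the hinge axis along the gate, 130 above the table, 16 in front of the gate's middle plane. The pivot axis is square to the gate's face. From it the bar (10 thick, 12 tall) runs along the gate's front, level, past the gate's free edge to 152 from the pivot
- bar_tip (a point): on the bar's centre line 140 from the pivot, where the bar crosses the catch
- tab_grip (a point): the place to take the bar: a red upright tab rising from the bar 90 from the pivot, 12 thick (square to the gate's face), 20 wide (along the gate), its top 85 above the pivot. This point is in its middle, 65 above the pivot's height when the bar is level (20 below the tab's top, 45 above the gate's top edge). Turns with bar and gate
- post: fixed aluminium catch post, 20 x 30 x 195 tall, at guard x 0, y -128; origin at its foot on the table. It carries the steel catch (lip and hood), screwed on at a height that differs each time and is NOT reported. Post and catch are strained by any press of more than 15 N
- catch_place (a point): fixed point on the post: centre of the latched bar at the catch. The catch's upright lip (4 thick, 8 wide) stands 3 in front of the bar, its top 8 to 46 (unknown) above the level bar's underside; over the bar is a hood (126 to 144 from the pivot), its underside 19 above the lip's top. The bar must pass over the lip but under the hood (7 play, less up to 4 for the slant); it is clear when the gate is out by 0.15
- jar: small clear glass jar with a blue cap, 48 dia x 60 tall, standing on the balance pan inside the guard; origin at the centre of its underside; loose, to be left alone
- amber: amber glass bottle, 52 dia x 110 tall, standing in front of and beside the catch post; origin at the centre of its underside; loose, to be left alone
- jug: yellow bottle with black cap, 90 dia x 170 tall, to the left of the guard; origin at the centre of its underside; loose, to be left alone
- spray: green bottle with black cap, 50 dia x 150 tall, to the left; origin at the centre of its underside; loose, to be left alone
- beaker: open glass beaker, 70 dia x 85 tall, to the left; origin at the centre of its underside; loose, to be left alone
- rack: blue rack of capped tubes, 70 x 160 x 95 tall, to the right; origin at the centre of its underside; loose, to be left alone
- pipette: white pipette lying on the table, 270 long x 24 wide x 22 tall, to the right; origin at its underside, 60 from the end of the thick barrel; loose, to be left alone

How it is judged:
By the outcome, as a careful person would: the job done as asked, in the order asked, and still so for the second after the job is handed in, with the robot touching nothing.
It also fails if it takes over 72 s, if anything falls off the work surface, if the arm or the gripper's body presses on something with over 40 N, if the wrist force passes 120 N, or if a joint passes its speed limit or range.

## Robot

A 7-joint arm with a two-finger parallel gripper is mounted at the origin on the work surface. World frame = base frame: x ahead of the robot, y to its left, z up, the work surface at z = 0. Lengths are in m, angles in rad, forces in N, time in s.
With the tool pointing down it reaches from about 0.425 to 0.925 m from the base axis. Payload 6.8 kg.
Tool frame: the origin (TCP) lies midway between the tips of the shut fingers; the grasp point (between the pads) lies r.grip_point_offset behind it (r.grip_point_offset is the distance from the TCP to the grasp point, in m); z points along the fingers, y is the direction in which the jaws open and shut (so a half turn about z gives the same grasp; the last joint's range is limited). The gripper opens to 85 mm and grips with 20 to 120 N. Pads are 22 mm wide; open, the fingers measure 114 mm over their backs; the gripper's body (76 mm by 85 mm) begins 54 mm behind the grasp point. The pads swing forward as they close: fully open they stand 13 mm farther back than shut.
Start: joints at [1.154, 0.477, 0.022, 1.555, -0.011, 1.109, -0.083], TCP at [0.205, -0.643, 0.207] pointing down, gripper open.
Joint ranges: [-2.96, 2.96], [-0.34, 2.1], [-1.41, 1.46], [0.24, 2.44], [-1.37, 4.51], [0.17, 1.92], [-2.96, 2.96]. Speed limits (rad/s): [2.39, 2.39, 3.14, 3.14, 3.14, 3.14, 3.14].

## Interface

Orientations are given as a rotation vector (axis times angle).
In Python, from bench import r gives the robot as it stands. The module is installed in compiled form; this text tells all that it offers.
- The arm moves only by the tool play_rows, never from a script. Its argument "deltas" is a list of rows, each a list of 3 entries, a list of its own where there are three numbers: the finger opening in mm, from 0 to 85.4, then the shift along the tool's x, y, z in mm, then the turn, a rotation vector about the tool's x, y, z in rad. A call has 1 to 8 rows; each row is the pose to reach, as a shift and turn from the pose measured when the call began, along the tool's axes at that moment; what a row does not reach only later rows make up. A row lasts 1/8 s, in which the tool goes at most 62.5 mm and 10.7 degrees, less where a joint would pass 70% of its speed; a pose out of reach is approached as far as the arm can. A call with a gripper value outside its range is refused whole. The fingers move at their own pace and stop on an object; "squeeze" is the grip in N (left out, the last holds). Time passes only in rows, so rows that repeat a pose let the fingers close. It gives the time, the measured TCP pose, the force and the opening at its end, in the units of the state.
- r.get_obs(): the state, without advancing time (a new reading comes with each control period).
- r.grab_frame(name): name is "scene" or "top" or "wrist"; returns (picture, depth): 480x640x3 uint8, red, green, blue; 480x640 float32, m along the optical axis (not along the pixel's ray), 0 where there is no reading.
- r.camera_model(name): a dict with "mtx" (3x3 intrinsics, pixels), "rvec" (rotation vector, rad) and "tvec" (3), from world to camera coordinates, as OpenCV has them; the wrist camera has in their place "T_tool_cam" (4x4, takes a point from camera to tool coordinates, whose origin is the TCP and whose axes are the flange's). Camera axes: x right, y down, z forward; pixel columns grow to the right and rows downward; lengths in m; the calibration is good to about 2 mm. A picture is of the moment at which its call begins: read the wrist's pose just before it. camera_model takes no time and is no camera call.
- r.hand_in(): hands the job in, once; it reports no verdict.
The state is a dict: "clock": time; "joints": joint angles; "qvel": joint speeds; "tau": joint torques, N m; "tcp_pos": TCP position; "orientation": TCP orientation; "contact_force": force on the tool from outside, world axes, zero at the start; "moment": the same for the moment, N m; "grip_width": finger opening in m.
Only numpy, scipy, OpenCV 4.12 (cv2) and the standard library are available. Lean on these libraries where they do the work, as an engineer would, in place of code of your own. Each camera call takes 0.05 s, during which the arm holds its last target. There are 200 camera calls.

## Working session

There is one attempt and no reset: what is moved stays moved. The work goes in short steps, Python scripts to look and compute and a tool call to move; the robot and the scene stay as the last step left them, time stands still between calls to the robot, and variables do not carry over. Pictures are saved under pics/ and viewed, about 8 in all and at most 12, crops included, and the job is handed in when it is done.

Besides the shell and the picture viewer there is one more tool, called after ">>>" by a JSON object that holds its "op" and its "data", one argument or row to a line. play_rows: Moves the arm, as the interface text tells. Its arguments: {"type":"object","properties":{"deltas":{"type":"array"},"squeeze":{"type":"number"}},"required":["deltas"]}

```bash
mkdir -p pics; python3 - <<'E'
from bench import r
import cv2,numpy as np
o=r.get_obs();print(o, r.grip_point_offset)
ims=[]
for n in("scene","top"):
    p,d=r.grab_frame(n);np.savez(f"pics/{n}0.npz",p=p,d=d);cv2.imwrite(f"pics/{n}0.png",p[:,:,::-1]);print(n,r.camera_model(n))
print(r.camera_model("wrist"))
E
```

```text
{'clock': 0.0, 'joints': array([ 1.15390844,  0.47778729,  0.02236781,  1.55645539, -0.01149364,
        1.10931252, -0.0831126 ]), 'qvel': array([ 0.00120428, -0.0003209 ,  0.00072382, -0.00110485,  0.00012727,
        0.00162172,  0.00022491]), 'tau': array([-1.21029858e-03, -5.96451902e+01,  1.60721295e+00, -2.81200737e+01,
        1.24255262e-02,  9.34130891e-03,  8.16309034e-05]), 'tcp_pos': array([ 0.20490368, -0.64247503,  0.20633324]), 'orientation': array([-3.10246552e+00, -4.82823723e-01,  6.81222125e-04]), 'contact_force': array([ 0.76086814, -0.03453965,  1.2019681 ]), 'moment': array([-0.03380321,  0.01331248,  0.01112452]), 'grip_width': 0.08531669537169656} 0.0187
scene {'mtx': array([[624.22392846,   0.        , 326.98783936],
       [  0.        , 624.22392846, 233.13590851],
       [  0.        ,   0.        ,   1.        ]]), 'rvec': array([ 1.41742848,  1.8811176 , -1.01128189]), 'tvec': array([ 0.13762377, -0.19567658,  2.09055412])}
top {'mtx': array([[613.91010749,   0.        , 321.21900928],
       [  0.        , 613.91010749, 250.15449739],
       [  0.        ,   0.        ,   1.        ]]), 'rvec': array([ 2.10832976, -2.13832359,  0.19166988]), 'tvec': array([0.03399973, 0.58587603, 1.66550883])}
{'mtx': array([[346.32337041,   0.        , 321.11392213],
       [  0.        , 346.32337041, 240.21687078],
       [  0.        ,   0.        ,   1.        ]]), 'T_tool_cam': array([[-2.47752519e-04, -9.45376886e-01, -3.25979267e-01,
         8.43365180e-02],
       [ 9.99999901e-01, -3.54424080e-04,  2.67844758e-04,
         1.33869966e-04],
       [-3.68749145e-04, -3.25979169e-01,  9.45376880e-01,
        -1.65351742e-01],
       [ 0.00000000e+00,  0.00000000e+00,  0.00000000e+00,
         1.00000000e+00]])}
```

View pics/scene0.png

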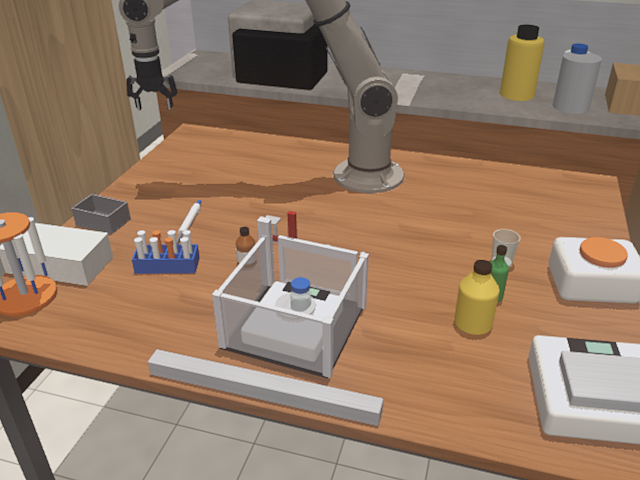

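View pics/top0.png

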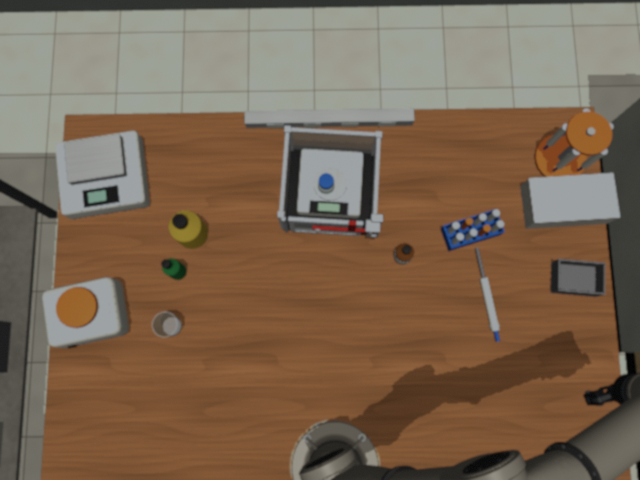

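The scene view shows the red tab at about (292,224), the post/catch at (268,228) and the amber bottle at (245,245). In the top view the red bar runs (315..370, 227), the post is at (374,226), the amber bottle at (403,253) and the jar cap at (326,182).

```bash
cat > h.py <<'E'
from bench import r
import cv2,numpy as np
from scipy.spatial.transform import Rotation as R
def ext(n,o=None):
    m=r.camera_model(n)
    if n=="wrist":
        T=np.eye(4);T[:3,:3]=R.from_rotvec(o['orientation']).as_matrix();T[:3,3]=o['tcp_pos'];T=T@m['T_tool_cam'];return m['mtx'],T
    Rm=cv2.Rodrigues(m['rvec'])[0];T=np.eye(4);T[:3,:3]=Rm.T;T[:3,3]=-Rm.T@m['tvec'];return m['mtx'],T
def cloud(n,d,o=None):
    K,T=ext(n,o);v,u=np.mgrid[:480,:640]
    P=np.stack([(u-K[0,2])/K[0,0]*d,(v-K[1,2])/K[1,1]*d,d],-1)
    return P@T[:3,:3].T+T[:3,3]
def ray(n,uv,z,o=None):
    K,T=ext(n,o);q=T[:3,:3]@np.array([(uv[0]-K[0,2])/K[0,0],(uv[1]-K[1,2])/K[1,1],1.]);c=T[:3,3]
    return c+q*(z-c[2])/q[2]
def red(p):
    p=p.astype(int);return (p[...,0]>90)&(p[...,1]<60)&(p[...,2]<60)
def snap(n,tag):
    o=r.get_obs();p,d=r.grab_frame(n);np.savez(f"pics/{tag}.npz",p=p,d=d);cv2.imwrite(f"pics/{tag}.png",p[:,:,::-1]);return o,p,d
E
python3 - <<'E'
from h import *
for n in("top","scene"):
    f=np.load(f"pics/{n}0.npz");p,d=f['p'],f['d'];C=cloud(n,d);m=red(p)
    if n=="top": m[:200]=0;m[245:]=0;m[:,:300]=0;m[:,385:]=0
    else: m[:200]=0;m[250:]=0;m[:,:270]=0;m[:,310:]=0
    v,u=np.nonzero(m);print(n,len(u),u.min(),u.max(),v.min(),v.max())
    Q=C[m];
    for z in sorted(set(np.round(Q[:,2],2))): k=np.abs(Q[:,2]-z)<.005;print(z,k.sum(),Q[k].mean(0).round(3),Q[k].min(0).round(3),Q[k].max(0).round(3))
    if n=="top":
        # guard top frame points and post
        k=(C[...,2]>.14)&(C[...,2]<.17)&(C[...,0]>.5);k[:,:270]=0;k[:,395:]=0;k[:120]=0
        q=C[k][:,:2].astype(np.float32);print("frame",len(q),cv2.minAreaRect(q),cv2.boxPoints(cv2.minAreaRect(q)).round(3).tolist())
        k=(C[...,2]>.18)&(C[...,0]>.5);k[:,:350]=0;k[:,395:]=0;k[:200]=0;k[260:]=0;print("post",C[k].mean(0),C[k].min(0),C[k].max(0))
        b=np.zeros_like(k);b[240:266,390:416]=1;b&=C[...,2]>.03;print("amber",C[b].mean(0),C[b].min(0),C[b].max(0))
        hs=p[...,2].astype(int)-p[...,0]>60;hs[:160]=0;hs[200:]=0;hs[:,:310]=0;hs[:,345:]=0;print("jar",C[hs].mean(0))
c=np.vstack([cv2.resize(np.load("pics/top0.npz")['p'][195:265,270:420],None,fx=5,fy=4),cv2.resize(np.load("pics/scene0.npz")['p'][195:265,200:350],None,fx=5,fy=3.5)])
cv2.imwrite("pics/c0.png",c[:,:,::-1])
E
```

```text
top 210 312 364 220 231
0.0 1 [ 0.684 -0.068  0.004] [ 0.684 -0.068  0.004] [ 0.684 -0.068  0.004]
0.01 3 [ 0.667 -0.087  0.006] [ 0.659 -0.099  0.006] [ 0.683 -0.065  0.007]
0.02 1 [ 0.68  -0.058  0.018] [ 0.68  -0.058  0.018] [ 0.68  -0.058  0.018]
0.06 1 [0.648 0.051 0.063] [0.648 0.051 0.063] [0.648 0.051 0.063]
0.08 1 [0.647 0.05  0.079] [0.647 0.05  0.079] [0.647 0.05  0.079]
0.09 1 [0.647 0.05  0.093] [0.647 0.05  0.093] [0.647 0.05  0.093]
0.1 18 [ 0.643 -0.01   0.102] [ 0.638 -0.076  0.098] [0.648 0.047 0.104]
0.11 9 [ 0.64  -0.036  0.109] [ 0.635 -0.087  0.106] [0.644 0.006 0.113]
0.12 1 [ 0.634 -0.078  0.116] [ 0.634 -0.078  0.116] [ 0.634 -0.078  0.116]
0.13 41 [ 0.63  -0.018  0.133] [ 0.622 -0.09   0.127] [0.64  0.047 0.135]
0.14 102 [ 0.629 -0.015  0.139] [ 0.621 -0.09   0.135] [0.64  0.047 0.144]
0.15 3 [ 0.627 -0.007  0.148] [ 0.621 -0.065  0.145] [0.632 0.028 0.153]
0.16 1 [ 0.622 -0.064  0.163] [ 0.622 -0.064  0.163] [ 0.622 -0.064  0.163]
0.21 9 [ 0.628 -0.054  0.213] [ 0.621 -0.06   0.209] [ 0.632 -0.049  0.215]
0.22 17 [ 0.624 -0.055  0.218] [ 0.62  -0.062  0.215
[... 673 characters left out ...]
6 213 240
0.13 14 [ 0.627 -0.098  0.131] [ 0.62  -0.103  0.126] [ 0.631 -0.093  0.135]
0.14 5 [ 0.629 -0.086  0.138] [ 0.625 -0.099  0.136] [ 0.636 -0.042  0.144]
0.15 17 [ 0.632 -0.049  0.151] [ 0.624 -0.058  0.146] [ 0.637 -0.042  0.155]
0.16 29 [ 0.632 -0.05   0.16 ] [ 0.626 -0.059  0.155] [ 0.635 -0.042  0.164]
0.17 23 [ 0.632 -0.05   0.17 ] [ 0.625 -0.058  0.165] [ 0.637 -0.043  0.175]
0.18 28 [ 0.632 -0.05   0.18 ] [ 0.624 -0.06   0.175] [ 0.638 -0.042  0.185]
0.19 30 [ 0.632 -0.051  0.191] [ 0.623 -0.061  0.186] [ 0.637 -0.043  0.194]
0.2 22 [ 0.633 -0.049  0.2  ] [ 0.626 -0.058  0.195] [ 0.638 -0.042  0.204]
0.21 27 [ 0.633 -0.05   0.209] [ 0.621 -0.059  0.205] [ 0.639 -0.043  0.215]
```

View pics/c0.png

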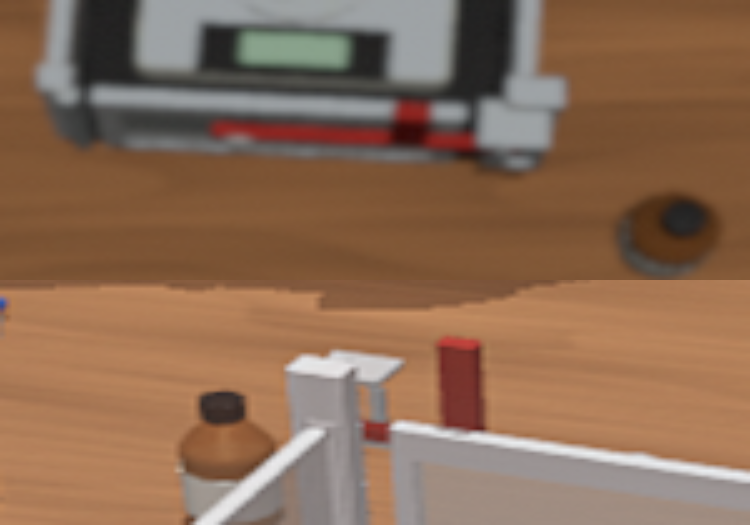

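The crops show the red bar passing under the white hood plate beside the post, with the lip in front. The tab is at about (0.63,-0.052). Depth gives sensible heights (tab top ≈0.215, bar top ≈0.136). Next I'll take the wrist camera to a view from the front to measure the catch height.

```bash
cat >> h.py <<'E'
def fwd(yaw,tilt):
    "tool down with x at world yaw (deg), then tool z tilted away from tool x by tilt deg"
    return R.from_euler('z',yaw,degrees=True)*R.from_euler('x',180,degrees=True)*R.from_euler('y',-tilt,degrees=True)
def rows(poses,w):
    o=r.get_obs();R0=R.from_rotvec(o['orientation']);out=[]
    for p,Q in poses:
        d=R0.inv().apply(np.array(p)-o['tcp_pos'])*1000;t=(R0.inv()*Q).as_rotvec()
        out.append([w,[float(x) for x in d.round(1)],[float(x) for x in t.round(3)]])
    return out
E
python3 - <<'E'
from h import *
P=[]
a,b,c=np.array([.205,-.643,.207]),np.array([.40,-.40,.33]),np.array([.53,-.09,.24])
for i in range(1,9):
    s=i/8;P.append((a+(b-a)*s,fwd(17.7+60*s,0)))
import json;print(json.dumps(rows(P,85)))
E
```

```text
[[85, [32.3, -21.1, -15.9], [-0.002, 0.0, -0.131]], [85, [64.8, -42.6, -31.3], [-0.002, -0.0, -0.262]], [85, [97.3, -64.2, -46.6], [-0.002, -0.0, -0.393]], [85, [129.7, -85.7, -62.0], [-0.002, -0.0, -0.524]], [85, [162.2, -107.3, -77.3], [-0.002, -0.0, -0.655]], [85, [194.6, -128.9, -92.6], [-0.002, -0.001, -0.785]], [85, [227.1, -150.4, -108.0], [-0.002, -0.001, -0.916]], [85, [259.5, -172.0, -123.3], [-0.002, -0.001, -1.047]]]
```

>>> {"op": "play_rows", "data": {
  "deltas": [
    [85,[32,-21,-16],[0,0,-0.13]],
    [85,[65,-43,-31],[0,0,-0.26]],
    [85,[97,-64,-47],[0,0,-0.39]],
    [85,[130,-86,-62],[0,0,-0.52]],
    [85,[162,-107,-77],[0,0,-0.65]],
    [85,[195,-129,-93],[0,0,-0.78]],
    [85,[227,-150,-108],[0,0,-0.91]],
    [85,[260,-172,-123],[0,0,-1.04]]
  ]
}}

```text
clock: 1.1
tcp_pos: [0.4008, -0.3987, 0.3298]
orientation: [-2.448, -1.965, -0.0]
contact_force: [0.5, 0.3, -0.1]
grip_width: 0.085
```

```bash
python3 - <<'E'
from h import *
o=r.get_obs();print(o['joints'].round(2))
P=[];a=o['tcp_pos'];c=np.array([.50,-.09,.25]);R0=R.from_rotvec(o['orientation']);y0=np.degrees(np.arctan2(*R0.as_matrix()[[1,0],0]));print(y0)
for i in range(1,9):
    s=i/10;P.append((a+(c-a)*s,fwd(y0+(175-y0)*s,40*s)))
import json;print(json.dumps(rows(P,85)))
E
```

```text
[ 0.91  0.22 -0.29  1.64  0.06  1.29  0.39]
77.51135307734208
[[85, [32.3, 3.0, 8.0], [-0.007, -0.071, -0.17]], [85, [64.5, 6.0, 16.1], [-0.025, -0.14, -0.34]], [85, [96.8, 9.1, 24.1], [-0.055, -0.207, -0.508]], [85, [129.1, 12.1, 32.1], [-0.096, -0.27, -0.676]], [85, [161.4, 15.1, 40.1], [-0.149, -0.33, -0.842]], [85, [193.6, 18.1, 48.2], [-0.214, -0.384, -1.005]], [85, [225.9, 21.2, 56.2], [-0.291, -0.431, -1.166]], [85, [258.2, 24.2, 64.2], [-0.38, -0.471, -1.323]]]
```

>>> {"op": "play_rows", "data": {
  "deltas": [
    [85,[32,3,8],[-0.007,-0.071,-0.17]],
    [85,[65,6,16],[-0.025,-0.14,-0.34]],
    [85,[97,9,24],[-0.055,-0.207,-0.508]],
    [85,[129,12,32],[-0.096,-0.27,-0.676]],
    [85,[161,15,40],[-0.149,-0.33,-0.842]],
    [85,[194,18,48],[-0.214,-0.384,-1.005]],
    [85,[226,21,56],[-0.291,-0.431,-1.166]],
    [85,[258,24,64],[-0.38,-0.471,-1.323]]
  ]
}}

```text
clock: 2.1
tcp_pos: [0.4799, -0.1503, 0.2659]
orientation: [0.541, 2.531, -0.157]
contact_force: [0.3, -0.3, -0.7]
grip_width: 0.0848
```

```bash
python3 - <<'E'
from h import *
o,p,d=snap("wrist","w1");print(o['joints'].round(2),o['tcp_pos'])
P=[];c=np.array([.50,-.09,.25])
for i in range(4):
    P.append((c,fwd(175,43)))
import json;print(json.dumps(rows(P,85)))
E
```

```text
[ 0.65 -0.13 -0.54  2.28  0.24  0.46  1.05] [ 0.47993581 -0.15029378  0.26591838]
[[85, [9.6, 62.2, 9.5], [-0.201, -0.19, -0.258]], [85, [9.6, 62.2, 9.5], [-0.201, -0.19, -0.258]], [85, [9.6, 62.2, 9.5], [-0.201, -0.19, -0.258]], [85, [9.6, 62.2, 9.5], [-0.201, -0.19, -0.258]]]
```

View pics/w1.png

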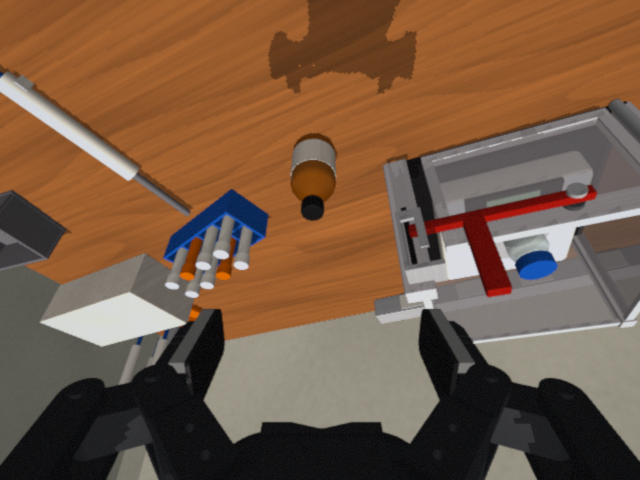

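The wrist view is from the front and upside-down: the catch is at about (415,235), the tab at (488,255), the pivot at (578,190) and the amber bottle at (313,180). I'll centre on the catch and get closer.

```bash
python3 - <<'E'
from h import *
o=r.get_obs();a=o['tcp_pos'];c=np.array([.525,-.11,.235])
import json
P=[(a+(c-a)*s,fwd(162+13*s,32+6*s)) for s in (.33,.67,1,1)]
print(json.dumps(rows(P,85)))
E
```

```text
[[85, [-2.9, 17.8, 12.8], [-0.097, -0.034, -0.145]], [85, [-5.8, 36.2, 25.9], [-0.143, -0.069, -0.207]], [85, [-8.7, 54.0, 38.7], [-0.19, -0.103, -0.266]], [85, [-8.7, 54.0, 38.7], [-0.19, -0.103, -0.266]]]
```

>>> {"op": "play_rows", "data": {
  "deltas": [
    [85,[-3,18,13],[-0.097,-0.034,-0.145]],
    [85,[-6,36,26],[-0.143,-0.069,-0.207]],
    [85,[-9,54,39],[-0.19,-0.103,-0.266]],
    [85,[-9,54,39],[-0.19,-0.103,-0.266]]
  ]
}}

```text
clock: 2.65
tcp_pos: [0.5247, -0.1098, 0.2333]
orientation: [0.11, 2.48, -0.035]
contact_force: [0.0, 0.7, -0.5]
grip_width: 0.0851
```

```bash
python3 - <<'E'
from h import *
o,p,d=snap("wrist","w2");print(o['joints'].round(2),o['tcp_pos'],fwd(175,38).as_rotvec(),o['orientation'])
q=cv2.rotate(p,cv2.ROTATE_180);cv2.imwrite("pics/w2r.png",cv2.resize(q[150:430,150:550],(800,560),interpolation=cv2.INTER_CUBIC)[:,:,::-1])
m=red(p);C=cloud("wrist",d,o);Q=C[m&(d>0)];
k=Q[:,2]>.17;print("tab",Q[k].min(0),Q[k].max(0),np.median(Q[k],0))
for y in np.arange(-.12,.06,.02):
    k=(abs(Q[:,1]-y)<.01)&(Q[:,2]<.14)
    if k.sum():print(round(y,2),k.sum(),np.median(Q[k],0).round(4),np.percentile(Q[k,2],[2,98]).round(4))
E
```

```text
[ 0.45 -0.04 -0.34  2.35 -0.14  0.17  1.72] [ 0.524664   -0.10981718  0.23329549] [ 0.10812127  2.47638417 -0.03722914] [ 0.11034423  2.48027502 -0.03476028]
tab [ 0.61779447 -0.62799653  0.17003879] [ 0.89034255 -0.04317317  0.21460983] [ 0.62014559 -0.05251217  0.19557852]
-0.12 727 [ 0.504  -0.1194 -0.001 ] [-0.0026  0.1346]
-0.1 835 [ 0.5089 -0.0992 -0.0009] [-0.0023  0.1352]
-0.08 1061 [ 0.5149 -0.0799 -0.0006] [-0.0025  0.1353]
-0.06 1097 [ 0.5326 -0.0608 -0.0007] [-0.0024  0.1377]
-0.04 822 [ 5.267e-01 -4.160e-02 -5.000e-04] [-0.0023  0.1378]
-0.02 327 [ 0.6241 -0.02    0.1317] [-0.001   0.1357]
0.0 299 [6.255e-01 1.000e-04 1.318e-01] [-0.0012  0.1356]
0.02 318 [0.6271 0.0205 0.1322] [-0.0011  0.1355]
0.04 154 [0.6321 0.0429 0.1346] [-0.0016  0.1356]
```

View pics/w2r.png

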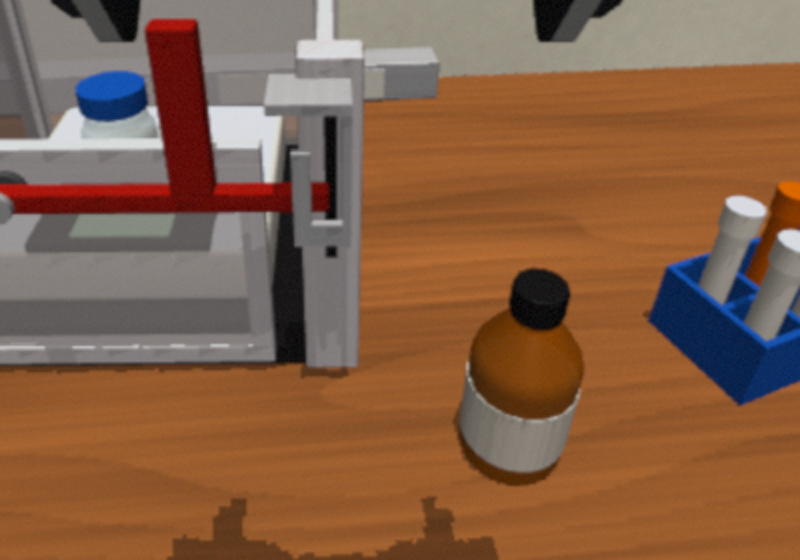

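The picture (rotated upright) shows the lip's top at crop (301,152), the hood's front edge at y 105–112 above it, the bar at y≈195 and the tab at x 150–213. Now I'll read 3D profiles through lip and hood.

```bash
python3 - <<'E'
from h import *
o=r.get_obs();f=np.load("pics/w2.npz");p,d=f['p'],f['d'];C=cloud("wrist",d,o)
def full(cx,cy): return 639-(150+cx/2),479-(150+cy/2)
u,_=full(301,0);u=int(round(u))
for v in range(202,290):
    print(v,(479-v-150)*2,p[v,u].tolist(),C[v,u].round(4).tolist(), C[v,u-12].round(4).tolist(),p[v,u-12].tolist(),flush=True)
Q=C.reshape(-1,3);m=red(p).ravel()
# bar front line fit, z .126-.134
k=m&(Q[:,2]>.126)&(Q[:,2]<.134)&(Q[:,0]>.58)&(Q[:,0]<.66)
a=np.polyfit(Q[k,1],Q[k,0],1);res=Q[k,0]-np.polyval(a,Q[k,1]);kk=abs(res)<.003;a=np.polyfit(Q[k,1][kk],Q[k,0][kk],1);print("bar front slope",a,k.sum(),Q[k,1].min(),Q[k,1].max())
k=m&(Q[:,2]>.16)&(Q[:,2]<.205)&(Q[:,0]>.6)&(Q[:,0]<.65)&(Q[:,1]>-.08)
print("tab y pct",np.percentile(Q[k],[1,5,50,95,99],axis=0).round(4).tolist())
E
```

```text
202 254 [92, 86, 87] [0.6355, -0.1023, 0.0851] [0.6325, -0.1145, 0.0866] [48, 46, 46]
203 252 [93, 88, 89] [0.6355, -0.1024, 0.0865] [0.6329, -0.1146, 0.0877] [50, 47, 46]
204 250 [93, 88, 88] [0.6354, -0.1024, 0.0878] [0.6315, -0.1145, 0.0901] [48, 46, 47]
205 248 [93, 89, 88] [0.6357, -0.1024, 0.0889] [0.6326, -0.1146, 0.0905] [50, 48, 48]
206 246 [99, 95, 96] [0.6357, -0.1025, 0.0902] [0.633, -0.1146, 0.0915] [67, 66, 66]
207 244 [108, 107, 106] [0.6105, -0.1019, 0.1116] [0.6111, -0.1131, 0.1102] [97, 95, 97]
208 242 [110, 108, 107] [0.6112, -0.1019, 0.1121] [0.6106, -0.1131, 0.1118] [106, 103, 105]
209 240 [109, 108, 108] [0.6112, -0.1019, 0.1133] [0.6099, -0.113, 0.1136] [105, 103, 105]
210 238 [111, 109, 109] [0.6111, -0.102, 0.1146] [0.611, -0.1131, 0.1139] [105, 103, 104]
211 236 [111, 110, 109] [0.6099, -0.102, 0.1167] [0.6101, -0.113, 0.1158] [103, 101, 102]
212 234 [111, 109, 110] [0.6096, -0.102, 0.1181] [0.6097, -0.113, 0.1172] [103, 103, 101]
213 232 [109, 107, 106] [0.6115, -0.1021, 0.1178] [0.6096, -0.113, 0.1185] [100, 99, 99]
214 230 [111, 109, 110] [0.6112, -0.1021
[... 6231 characters left out ...]
1] [186, 184, 184]
285 88 [185, 182, 181] [0.6238, -0.1046, 0.1848] [0.6234, -0.1147, 0.1845] [184, 183, 183]
286 86 [184, 182, 181] [0.6242, -0.1046, 0.1855] [0.6257, -0.1149, 0.1844] [184, 183, 181]
287 84 [184, 182, 181] [0.6293, -0.1048, 0.1841] [0.6265, -0.115, 0.1849] [186, 184, 183]
288 82 [186, 183, 182] [0.6302, -0.1049, 0.1846] [0.6284, -0.1151, 0.185] [183, 181, 180]
289 80 [181, 177, 176] [0.6316, -0.1049, 0.1849] [0.631, -0.1153, 0.1847] [185, 182, 182]
bar front slope [0.07665046 0.62576062] 899 -0.11290740501450895 0.051185893330385646
tab y pct [[0.6191, -0.061, 0.1602], [0.6194, -0.0603, 0.1624], [0.6206, -0.0525, 0.184], [0.6218, -0.0447, 0.2029], [0.6224, -0.0439, 0.2044]]
```

Measured: lip top at z≈0.161 and hood underside at ≈0.180 (19 apart, as specified), so the lip is 37 above the bar's underside. The midway bar angle is then tanθ=(37+3.5)/140, θ≈0.28. Guard yaw ≈ -0.077, tab centre ≈ (0.6266,-0.0530).

```bash
cat >> h.py <<'E'
import json
from scipy.spatial.transform import Slerp
PSI=-.0766;TAB=np.array([.6266,-.0530])
def pose(phi,th,back=0.,dxy=(0,0)):
    u0=np.array([np.sin(PSI),-np.cos(PSI),0]);n0=np.array([-np.cos(PSI),-np.sin(PSI),0]);Z=np.array([0,0,1.])
    H=np.r_[TAB+np.array(dxy),0]-.175*u0-.016*n0
    q=R.from_euler('z',-phi);u=q.apply(u0);n=q.apply(n0)
    g=H+.085*u+.016*n+.13*Z+(.09*np.cos(th)-.065*np.sin(th))*u+(.09*np.sin(th)+.065*np.cos(th))*Z
    up=Z*np.cos(th)-u*np.sin(th);z=-up;y=-n;x=np.cross(y,z)
    return g+z*(r.grip_point_offset-back),R.from_matrix(np.c_[x,y,z])
def interp(p0,p1,ss):
    S=Slerp([0,1],R.concatenate([p0[1],p1[1]]));return [(np.array(p0[0])+(np.array(p1[0])-p0[0])*s,S(s)) for s in ss]
def now():
    o=r.get_obs();return o['tcp_pos'],R.from_rotvec(o['orientation'])
E
python3 - <<'E'
from h import *
t=pose(0,0,.10);print(t[0],t[1].as_rotvec())
n=now();P=interp(n,t,np.arange(1,9)/11)
P=[(np.array([p[0] if i>2 else n[0][0],p[1],max(p[2],min(.235+.03*(i+1),.31))]),q) for i,(p,q) in enumerate(P)]
print(json.dumps(rows(P,60)))
E
```

```text
[ 0.6266 -0.053   0.2763] [ 2.30487277  2.13475195 -0.        ]
[[60, [-18.4, 5.2, -24.5], [0.047, 0.047, 0.136]], [60, [-36.5, 10.4, -48.4], [0.094, 0.094, 0.272]], [60, [-45.3, 15.6, -60.5], [0.14, 0.141, 0.408]], [60, [-74.0, 24.1, -38.2], [0.187, 0.189, 0.544]], [60, [-80.9, 30.1, -32.9], [0.234, 0.236, 0.68]], [60, [-87.7, 36.0, -27.5], [0.281, 0.283, 0.816]], [60, [-94.6, 42.0, -22.2], [0.328, 0.33, 0.952]], [60, [-101.5, 48.0, -16.8], [0.374, 0.377, 1.088]]]
```

>>> {"op": "play_rows", "data": {
  "deltas": [
    [60,[-18,5,-25],[0.047,0.047,0.136]],
    [60,[-37,10,-48],[0.094,0.094,0.272]],
    [60,[-45,16,-60],[0.14,0.141,0.408]],
    [60,[-74,24,-38],[0.187,0.189,0.544]],
    [60,[-81,30,-33],[0.234,0.236,0.68]],
    [60,[-88,36,-28],[0.281,0.283,0.816]],
    [60,[-95,42,-22],[0.328,0.33,0.952]],
    [60,[-102,48,-17],[0.374,0.377,1.088]]
  ]
}}

```text
clock: 3.7
tcp_pos: [0.5998, -0.0698, 0.3119]
orientation: [1.719, 2.388, -0.014]
contact_force: [0.3, -0.0, -0.5]
grip_width: 0.06
```

```bash
python3 - <<'E'
from h import *
print(r.get_obs()['joints'].round(2))
t=pose(0,0,.07)
print(json.dumps(rows(interp(now(),t,[.25,.5,.75,1,1]),50)))
E
```

```text
[ 0.45  0.24 -0.62  1.71  0.31  1.12  0.06]
[[50, [4.6, 5.9, 16.6], [0.035, 0.036, 0.1]], [50, [9.2, 11.8, 33.2], [0.07, 0.072, 0.199]], [50, [13.9, 17.7, 49.8], [0.105, 0.107, 0.299]], [50, [18.5, 23.6, 66.4], [0.141, 0.143, 0.399]], [50, [18.5, 23.6, 66.4], [0.141, 0.143, 0.399]]]
```

>>> {"op": "play_rows", "data": {
  "deltas": [
    [50,[5,6,17],[0.035,0.036,0.1]],
    [50,[9,12,33],[0.07,0.072,0.199]],
    [50,[14,18,50],[0.105,0.107,0.299]],
    [50,[18.5,23.5,66.5],[0.141,0.143,0.399]],
    [50,[18.5,23.5,66.5],[0.141,0.143,0.399]]
  ]
}}

```text
clock: 4.32
tcp_pos: [0.6266, -0.0552, 0.2455]
orientation: [2.309, 2.129, -0.004]
contact_force: [0.2, -0.2, -0.3]
grip_width: 0.0504
```

```bash
python3 - <<'E'
from h import *
o,p,d=snap("wrist","w3");print(o['joints'].round(2),o['tcp_pos'])
C=cloud("wrist",d,o);m=red(p)&(C[...,2]>.205)&(C[...,2]<.225);Q=C[m];print(len(Q),Q.mean(0),Q.min(0),Q.max(0))
v,u=np.nonzero(m);print(u.min(),u.max(),v.min(),v.max());print("box",cv2.minAreaRect(Q[:,:2].astype(np.float32)*1000))
print(ray("wrist",(u.mean(),v.mean()),.215,o))
print(json.dumps(rows(interp(now(),pose(0,0,0),[.2,.4,.6,.8,1,1]),50)))
E
```

```text
[ 0.39  0.42 -0.54  1.6   0.23  1.19 -0.29] [ 0.62658028 -0.05519307  0.24549563]
537 [ 0.62585694 -0.05198665  0.2135022 ] [ 0.61974082 -0.062059    0.20669912] [ 0.6325506  -0.04296472  0.21547817]
310 329 245 274
box ((625.7836303710938, -52.50349426269531), (18.833845138549805, 11.77409553527832), 83.3547134399414)
[ 0.62592222 -0.05133004  0.215     ]
[[50, [0.3, -0.0, 14.0], [0.0, 0.0, -0.0]], [50, [0.6, -0.1, 28.1], [0.0, 0.001, -0.001]], [50, [0.9, -0.1, 42.1], [0.0, 0.001, -0.001]], [50, [1.2, -0.1, 56.2], [0.0, 0.002, -0.001]], [50, [1.6, -0.2, 70.2], [0.0, 0.002, -0.002]], [50, [1.6, -0.2, 70.2], [0.0, 0.002, -0.002]]]
```

View pics/w3.png

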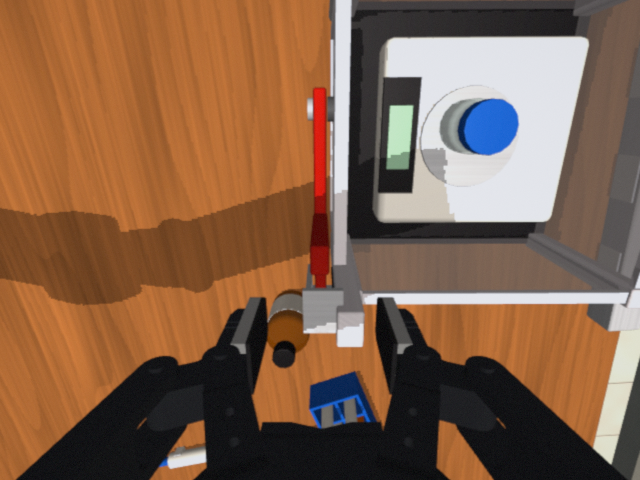

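From above, the tab (320,260) lies midway between the jaws and aligned; its measured centre agrees to 1 mm. Descending.

>>> {"op": "play_rows", "data": {
  "deltas": [
    [50,[0.5,0,14],[0,0,0]],
    [50,[1,0,28],[0,0,0]],
    [50,[1.5,0,42],[0,0,0]],
    [50,[2,-0.3,56],[0,0,0]],
    [50,[2,-0.5,70],[0,0.002,-0.002]],
    [50,[2,-0.5,70],[0,0.002,-0.002]],
    [50,[2,-0.5,70],[0,0.002,-0.002]]
  ]
}}

```text
clock: 5.25
tcp_pos: [0.6266, -0.0525, 0.1768]
orientation: [2.304, 2.135, 0.001]
contact_force: [0.7, 0.3, 0.5]
grip_width: 0.0503
```

Now close softly.

>>> {"op": "play_rows", "data": {
  "deltas": [
    [25,[0,-0.4,0.5],[0,0,0]],
    [18,[0,-0.4,0.5],[0,0,0]],
    [14,[0,-0.4,0.5],[0,0,0]],
    [11,[0,-0.4,0.5],[0,0,0]],
    [8,[0,-0.4,0.5],[0,0,0]],
    [8,[0,-0.4,0.5],[0,0,0]]
  ],
  "squeeze": 30
}}

```text
clock: 6.0
tcp_pos: [0.6258, -0.0524, 0.1766]
orientation: [2.305, 2.135, -0.0]
contact_force: [-4.8, -0.7, 5.5]
grip_width: 0.0113
```

```bash
sed -i 's/TAB=np.array(.*/TAB=np.array([.6262,-.0528])/' h.py; python3 - <<'E'
from h import *
o=r.get_obs();print(o['contact_force'],o['moment'],o['grip_width'],o['tcp_pos'])
print(json.dumps(rows([pose(0,t) for t in np.linspace(.035,.28,8)],8)))
E
```

```text
[-4.79278494 -0.65431837  5.46510166] [-0.00958149  1.09422527  0.00288636] 0.011312508864435272 [ 0.6257762  -0.05242529  0.17660527]
[[8, [1.3, 0.5, -2.8], [-0.0, -0.035, 0.0]], [8, [3.1, 0.5, -5.9], [-0.0, -0.07, 0.0]], [8, [5.0, 0.5, -8.9], [-0.0, -0.105, 0.0]], [8, [7.0, 0.5, -11.8], [-0.0, -0.14, 0.0]], [8, [9.1, 0.5, -14.7], [-0.0, -0.175, 0.0]], [8, [11.3, 0.5, -17.4], [-0.0, -0.21, 0.0]], [8, [13.6, 0.5, -20.1], [-0.0, -0.245, 0.0]], [8, [16.0, 0.5, -22.8], [-0.0, -0.28, 0.0]]]
```

Gripped (11.3 mm). Residual forces are small: ~5 N towards the gate's stop. Raise halfway, relieving that offset.

>>> {"op": "play_rows", "data": {
  "deltas": [
    [8,[0.2,-0.5,-0.6],[0,-0.005,0]],
    [8,[0.8,-0.5,-1.8],[0,-0.02,0]],
    [8,[1.8,-0.6,-3.4],[0,-0.04,0]],
    [8,[2.9,-0.6,-5.1],[0,-0.06,0]],
    [8,[4,-0.6,-6.8],[0,-0.08,0]],
    [8,[5.1,-0.6,-8.5],[0,-0.1,0]],
    [8,[6.3,-0.6,-10.2],[0,-0.12,0]],
    [8,[6.3,-0.6,-10.2],[0,-0.12,0]]
  ]
}}

```text
clock: 7.0
tcp_pos: [0.6258, -0.0461, 0.1872]
orientation: [2.241, 2.077, -0.136]
contact_force: [0.4, -1.8, -0.2]
grip_width: 0.0109
```

```bash
cat >> h.py <<'E'
def fit():
    "gate angle, bar angle and residual (mm) from the tool pose"
    p,q=now();M=q.as_matrix();phi=PSI-np.arctan2(M[1,1],M[0,1]);phi=-(np.arctan2(M[1,1],M[0,1])-PSI);th=np.arcsin(np.clip(M[:,2]@np.r_[R.from_euler('z',-phi).apply([np.sin(PSI),-np.cos(PSI),0])],-1,1))
    t=pose(phi,th);return phi,th,(q.inv().apply(p-t[0])*1000).round(2)
E
python3 - <<'E'
from h import *
o=r.get_obs();print(o['contact_force'],o['moment'],o['grip_width'],fit())
print(json.dumps(rows([pose(0,t) for t in np.linspace(.14,.28,8)],8)))
E
```

```text
[ 0.40935768 -1.76988363 -0.22674892] [-0.32675974 -0.19679491 -0.01954744] 0.010919028118889293 (np.float64(-0.0006417163377649693), np.float64(0.12152306430590425), array([ 0.32, -1.02, -0.34]))
[[8, [0.6, 0.9, -1.3], [0.0, -0.018, 0.001]], [8, [1.5, 0.9, -3.1], [0.0, -0.038, 0.001]], [8, [2.5, 0.9, -4.8], [0.0, -0.058, 0.001]], [8, [3.6, 0.9, -6.6], [0.0, -0.078, 0.001]], [8, [4.7, 0.9, -8.3], [0.0, -0.098, 0.001]], [8, [5.8, 0.9, -10.0], [0.0, -0.118, 0.001]], [8, [6.9, 0.9, -11.6], [0.0, -0.138, 0.001]], [8, [8.1, 0.9, -13.3], [0.0, -0.158, 0.001]]]
```

>>> {"op": "play_rows", "data": {
  "deltas": [
    [8,[0.8,0,-1.6],[0,-0.02,0]],
    [8,[1.9,0,-3.3],[0,-0.04,0]],
    [8,[3,0,-5],[0,-0.06,0]],
    [8,[4.1,0,-6.8],[0,-0.08,0]],
    [8,[5.3,0,-8.5],[0,-0.1,0]],
    [8,[6.5,0,-10.2],[0,-0.12,0]],
    [8,[7.6,0,-11.8],[0,-0.14,0]],
    [8,[8.5,0,-13.2],[0,-0.158,0]]
  ]
}}

```text
clock: 8.0
tcp_pos: [0.6266, -0.0362, 0.1995]
orientation: [2.153, 1.995, -0.304]
contact_force: [-1.3, -3.3, 3.1]
grip_width: 0.0108
```

```bash
sed -i 's/TAB=np.array(.*/TAB=np.array([.6256,-.0528])/' h.py; python3 - <<'E'
from h import *
o=r.get_obs();print(o['contact_force'],o['moment'],o['grip_width'],fit(),o['joints'].round(2))
t=fit()[1]
for L in(36,37,38):print(L,136*np.tan(t)-6/np.cos(t)+6-L,L+13-144*np.tan(t)-6/np.cos(t))
o,p,d=snap("scene","s1");cv2.imwrite("pics/s1c.png",cv2.resize(p[195:265,220:330],None,fx=7,fy=7,interpolation=cv2.INTER_CUBIC)[:,:,::-1])
E
```

```text
[-1.33039403 -3.33346347  3.11851034] [-0.47521025  0.2223974  -0.14818241] 0.010814278438273242 (np.float64(-0.0005766394166577676), np.float64(0.28115278987296083), array([ 0.19, -0.37, -0.13])) [ 0.14  0.47 -0.45  1.65  0.5   1.21 -0.57]
36 3.031977207307598 1.1671788313285258
37 2.031977207307598 2.167178831328526
38 1.0319772073075981 3.167178831328526
```

View pics/s1c.png

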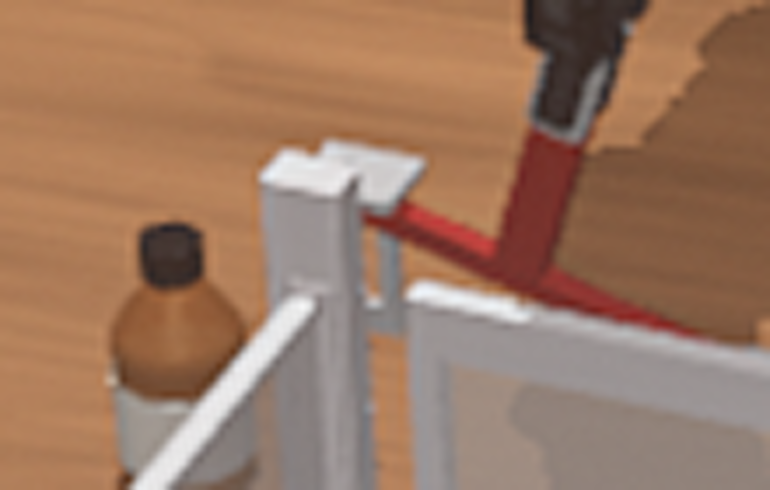

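The crop shows the raised bar passing under the hood (370–420,205) and above the lip's top (388,235); forces are about 4 N (strain along the bar's radius, no vertical press downward). Now swing out gently.

```bash
python3 - <<'E'
from h import *
print(json.dumps(rows([pose(p,.2815) for p in (.005,.015,.03,.045,.06,.075,.09,.105)],8)))
E
```

```text
[[8, [-0.4, -0.6, 0.5], [0.003, 0.001, 0.006]], [8, [-0.3, -2.2, 0.4], [0.005, 0.001, 0.016]], [8, [0.0, -4.6, 0.3], [0.009, 0.001, 0.03]], [8, [0.3, -6.9, 0.2], [0.014, 0.001, 0.044]], [8, [0.7, -9.3, 0.1], [0.018, 0.001, 0.059]], [8, [1.1, -11.7, 0.0], [0.022, 0.001, 0.073]], [8, [1.5, -14.0, -0.1], [0.026, 0.001, 0.088]], [8, [2.0, -16.4, -0.2], [0.03, 0.001, 0.102]]]
```

>>> {"op": "play_rows", "data": {
  "deltas": [
    [8,[-0.4,-0.6,0.3],[0.003,0,0.006]],
    [8,[-0.3,-2.2,0.3],[0.005,0,0.016]],
    [8,[0,-4.6,0.2],[0.009,0,0.03]],
    [8,[0.3,-6.9,0.1],[0.014,0,0.044]],
    [8,[0.7,-9.3,0],[0.018,0,0.059]],
    [8,[1.1,-11.7,0],[0.022,0,0.073]],
    [8,[1.5,-14,-0.1],[0.026,0,0.088]],
    [8,[2,-16.4,-0.2],[0.03,0,0.102]]
  ]
}}

```text
clock: 9.05
tcp_pos: [0.6104, -0.0325, 0.1995]
orientation: [2.263, 1.883, -0.321]
contact_force: [0.2, -1.9, 3.0]
grip_width: 0.0111
```

```bash
python3 - <<'E'
from h import *
o=r.get_obs();print(o['contact_force'],o['moment'],o['grip_width'],fit(),o['joints'].round(2))
f=fit()[0];print(json.dumps(rows([pose(p,.28) for p in f+.025*np.arange(1,9)],8)))
E
```

```text
[ 0.23049347 -1.86716133  2.95296625] [-0.24909979 -0.10432942  0.06482532] 0.011139924681071445 (np.float64(0.1058101643298936), np.float64(0.2819862418584759), array([ 0.01, -0.07,  0.02])) [ 0.12  0.46 -0.44  1.66  0.47  1.23 -0.67]
[[8, [0.3, -3.9, 0.0], [0.007, 0.002, 0.024]], [8, [0.9, -7.8, -0.1], [0.014, 0.002, 0.048]], [8, [1.5, -11.8, -0.3], [0.021, 0.002, 0.072]], [8, [2.2, -15.7, -0.5], [0.028, 0.002, 0.096]], [8, [3.0, -19.6, -0.7], [0.035, 0.002, 0.12]], [8, [3.9, -23.5, -1.0], [0.042, 0.002, 0.144]], [8, [4.9, -27.3, -1.3], [0.049, 0.002, 0.168]], [8, [6.0, -31.1, -1.6], [0.056, 0.002, 0.192]]]
```

Passing freely with forces around 3 N. Continue.

>>> {"op": "play_rows", "data": {
  "deltas": [
    [8,[0.3,-3.9,0],[0.007,0,0.024]],
    [8,[0.9,-7.8,-0.1],[0.014,0,0.048]],
    [8,[1.5,-11.8,-0.3],[0.021,0,0.072]],
    [8,[2.2,-15.7,-0.5],[0.028,0,0.096]],
    [8,[3,-19.6,-0.7],[0.035,0,0.12]],
    [8,[3.9,-23.5,-1],[0.042,0,0.144]],
    [8,[4.9,-27.3,-1.3],[0.049,0,0.168]],
    [8,[6,-31.1,-1.6],[0.056,0,0.192]]
  ]
}}

```text
clock: 10.05
tcp_pos: [0.5806, -0.0207, 0.1994]
orientation: [2.457, 1.657, -0.349]
contact_force: [0.4, -2.3, 4.6]
grip_width: 0.0112
```

```bash
python3 - <<'E'
from h import *
o=r.get_obs();print(o['contact_force'],o['moment'],o['grip_width'],fit(),o['joints'].round(2))
f=fit()[0];print(json.dumps(rows([pose(p,.28) for p in f+.04*np.arange(1,9)],8)))
E
```

```text
[ 0.35615315 -2.29383797  4.57085638] [-0.31284402 -0.0463766   0.01599055] 0.011200647661406715 (np.float64(0.3075004482675173), np.float64(0.2820640004424876), array([-0.15,  0.02,  0.2 ])) [ 0.1   0.44 -0.42  1.69  0.41  1.26 -0.85]
[[8, [0.8, -6.4, -0.2], [0.011, 0.002, 0.038]], [8, [1.8, -12.7, -0.5], [0.022, 0.002, 0.077]], [8, [3.0, -18.9, -0.9], [0.033, 0.002, 0.115]], [8, [4.4, -25.1, -1.3], [0.044, 0.002, 0.154]], [8, [6.1, -31.2, -1.8], [0.055, 0.002, 0.192]], [8, [8.1, -37.3, -2.3], [0.067, 0.002, 0.231]], [8, [10.2, -43.3, -3.0], [0.078, 0.002, 0.269]], [8, [12.6, -49.1, -3.7], [0.089, 0.002, 0.307]]]
```

>>> {"op": "play_rows", "data": {
  "deltas": [
    [8,[0.6,-6.4,-0.3],[0.011,0,0.038]],
    [8,[1.7,-12.7,-0.7],[0.022,0,0.077]],
    [8,[2.9,-18.9,-1.1],[0.033,0,0.115]],
    [8,[4.3,-25.1,-1.5],[0.044,0,0.154]],
    [8,[6,-31.2,-2],[0.055,0,0.192]],
    [8,[8,-37.3,-2.5],[0.067,0,0.231]],
    [8,[10.1,-43.3,-3.2],[0.078,0,0.269]],
    [8,[12.5,-49.1,-3.9],[0.089,0,0.307]]
  ]
}}

```text
clock: 11.05
tcp_pos: [0.5396, 0.0103, 0.1995]
orientation: [2.723, 1.257, -0.387]
contact_force: [-0.2, -1.4, 0.5]
grip_width: 0.0111
```

```bash
python3 - <<'E'
from h import *
o=r.get_obs();print(o['contact_force'],o['moment'],o['grip_width'],fit(),o['joints'].round(2))
f=fit()[0];print(json.dumps(rows([pose(p,.28) for p in f+.04*np.arange(1,9)],8)))
E
```

```text
[-0.22388211 -1.39572562  0.53467428] [-0.05113934 -0.36181527  0.07373056] 0.011051967210713618 (np.float64(0.6294850933120546), np.float64(0.28203641591619955), array([-0.06, -0.27,  0.08])) [ 0.05  0.42 -0.39  1.72  0.31  1.29 -1.15]
[[8, [0.7, -6.1, -0.1], [0.011, 0.002, 0.039]], [8, [1.7, -12.4, -0.4], [0.022, 0.002, 0.077]], [8, [2.9, -18.6, -0.7], [0.033, 0.002, 0.115]], [8, [4.4, -24.8, -1.2], [0.044, 0.002, 0.154]], [8, [6.1, -30.9, -1.6], [0.055, 0.002, 0.192]], [8, [8.0, -37.0, -2.2], [0.066, 0.002, 0.231]], [8, [10.2, -43.0, -2.8], [0.077, 0.002, 0.269]], [8, [12.5, -48.8, -3.5], [0.088, 0.002, 0.308]]]
```

>>> {"op": "play_rows", "data": {
  "deltas": [
    [8,[0.7,-6.2,-0.1],[0.011,0,0.038]],
    [8,[1.7,-12.5,-0.4],[0.022,0,0.077]],
    [8,[2.9,-18.7,-0.8],[0.033,0,0.115]],
    [8,[4.4,-24.9,-1.2],[0.044,0,0.154]],
    [8,[6.1,-31,-1.7],[0.055,0,0.192]],
    [8,[8,-37.1,-2.2],[0.066,0,0.231]],
    [8,[10.2,-43.1,-2.9],[0.077,0,0.269]],
    [8,[12.5,-48.9,-3.6],[0.088,0,0.308]]
  ]
}}

```text
clock: 12.05
tcp_pos: [0.5105, 0.0524, 0.1994]
orientation: [2.927, 0.813, -0.415]
contact_force: [-0.3, -1.0, 0.4]
grip_width: 0.0108
```

```bash
python3 - <<'E'
from h import *
o=r.get_obs();print(o['contact_force'],o['moment'],o['grip_width'],fit(),o['joints'].round(2))
f=fit()[0];print(json.dumps(rows([pose(f+(1.23-f)*s,.28) for s in (.14,.28,.42,.56,.7,.84,.95,1)],8)))
E
```

```text
[-0.31474421 -1.0378953   0.38990413] [-0.05197917 -0.3180315   0.11051042] 0.010805839951883708 (np.float64(0.9521366489580516), np.float64(0.2820953590582129), array([-0.2 , -0.22,  0.21])) [ 0.    0.41 -0.36  1.74  0.2   1.31 -1.46]
[[8, [0.8, -5.9, -0.2], [0.011, 0.002, 0.037]], [8, [1.8, -12.1, -0.5], [0.022, 0.002, 0.075]], [8, [2.9, -18.2, -0.9], [0.033, 0.002, 0.112]], [8, [4.3, -24.2, -1.3], [0.044, 0.002, 0.149]], [8, [5.9, -30.2, -1.7], [0.055, 0.002, 0.187]], [8, [7.8, -36.1, -2.3], [0.065, 0.002, 0.224]], [8, [9.4, -40.6, -2.7], [0.074, 0.002, 0.253]], [8, [10.2, -42.7, -3.0], [0.078, 0.002, 0.267]]]
```

>>> {"op": "play_rows", "data": {
  "deltas": [
    [8,[0.7,-6,-0.2],[0.011,0,0.037]],
    [8,[1.7,-12.2,-0.5],[0.022,0,0.075]],
    [8,[2.8,-18.3,-0.9],[0.033,0,0.112]],
    [8,[4.2,-24.3,-1.3],[0.044,0,0.149]],
    [8,[5.8,-30.3,-1.7],[0.055,0,0.187]],
    [8,[7.7,-36.2,-2.3],[0.065,0,0.224]],
    [8,[9.3,-40.7,-2.7],[0.074,0,0.253]],
    [8,[10.1,-42.8,-3],[0.078,0,0.267]]
  ]
}}

```text
clock: 13.05
tcp_pos: [0.4973, 0.0948, 0.1994]
orientation: [3.048, 0.403, -0.433]
contact_force: [-0.2, -0.7, 1.2]
grip_width: 0.0111
```

```bash
python3 - <<'E'
from h import *
o=r.get_obs();print(o['contact_force'],o['moment'],o['grip_width'],fit(),o['joints'].round(2))
f,t,_=fit();print(json.dumps(rows([pose(f,t-.02*i) for i in range(1,9)],8)))
E
```

```text
[-0.21540881 -0.72606684  1.18952732] [-0.09752329 -0.21795588 -0.00348018] 0.01109729443554536 (np.float64(1.231298552737611), np.float64(0.28227510966732533), array([-0.27, -0.21,  0.23])) [-0.05  0.4  -0.33  1.74  0.1   1.31 -1.72]
[[8, [-0.6, 0.2, 1.6], [-0.0, 0.02, 0.0]], [8, [-1.5, 0.2, 3.4], [-0.0, 0.04, 0.0]], [8, [-2.3, 0.2, 5.3], [-0.0, 0.06, 0.0]], [8, [-3.1, 0.2, 7.1], [-0.0, 0.08, 0.0]], [8, [-3.9, 0.2, 9.0], [-0.0, 0.1, 0.0]], [8, [-4.6, 0.2, 10.9], [-0.0, 0.12, 0.0]], [8, [-5.3, 0.2, 12.8], [-0.0, 0.14, 0.0]], [8, [-6.0, 0.2, 14.7], [-0.0, 0.16, 0.0]]]
```

Gate at 1.23 rad (70.5°). Lower the bar slowly.

>>> {"op": "play_rows", "data": {
  "deltas": [
    [8,[-0.8,0,1.8],[0,0.02,0]],
    [8,[-1.6,0,3.6],[0,0.04,0]],
    [8,[-2.4,0,5.5],[0,0.06,0]],
    [8,[-3.2,0,7.3],[0,0.08,0]],
    [8,[-4,0,9.2],[0,0.1,0]],
    [8,[-4.7,0,11.1],[0,0.12,0]],
    [8,[-5.4,0,13],[0,0.14,0]],
    [8,[-6.1,0,14.9],[0,0.16,0]]
  ]
}}

```text
clock: 14.05
tcp_pos: [0.4876, 0.0922, 0.1867]
orientation: [3.093, 0.409, -0.187]
contact_force: [-1.0, 0.5, 1.8]
grip_width: 0.0114
```

```bash
python3 - <<'E'
from h import *
o=r.get_obs();print(o['contact_force'],o['moment'],o['grip_width'],fit(),o['joints'].round(2))
f,t,_=fit();print(json.dumps(rows([pose(f,t*s) for s in (.84,.68,.52,.38,.26,.16,.08,.02)],8)))
E
```

```text
[-1.03745643  0.45255065  1.83623964] [ 0.1160398   0.13506361 -0.06869595] 0.011425942420541652 (np.float64(1.2313251604918292), np.float64(0.12090682954081798), array([-0.18, -0.21,  0.17])) [-0.02  0.3  -0.35  1.89  0.1   1.09 -1.72]
[[8, [-0.7, 0.2, 1.6], [-0.0, 0.019, 0.0]], [8, [-1.5, 0.2, 3.3], [-0.0, 0.039, 0.0]], [8, [-2.4, 0.2, 5.1], [-0.0, 0.058, 0.0]], [8, [-3.0, 0.2, 6.7], [-0.0, 0.075, 0.0]], [8, [-3.6, 0.2, 8.1], [-0.0, 0.089, 0.0]], [8, [-4.1, 0.2, 9.2], [-0.0, 0.102, 0.0]], [8, [-4.4, 0.2, 10.1], [-0.0, 0.111, 0.0]], [8, [-4.7, 0.2, 10.8], [-0.0, 0.118, 0.0]]]
```

>>> {"op": "play_rows", "data": {
  "deltas": [
    [8,[-0.8,0,1.7],[0,0.019,0]],
    [8,[-1.6,0,3.4],[0,0.038,0]],
    [8,[-2.4,0,5.1],[0,0.057,0]],
    [8,[-3.1,0,6.7],[0,0.074,0]],
    [8,[-3.6,0,8.1],[0,0.089,0]],
    [8,[-4.1,0,9.2],[0,0.102,0]],
    [8,[-4.4,0,10],[0,0.11,0]],
    [8,[-4.5,0,10.3],[0,0.115,0]]
  ]
}}

```text
clock: 15.05
tcp_pos: [0.4821, 0.0907, 0.1769]
orientation: [3.114, 0.412, -0.009]
contact_force: [-1.9, -0.1, -0.5]
grip_width: 0.0108
```

```bash
python3 - <<'E'
from h import *
o=r.get_obs();print(o['contact_force'],o['moment'],o['grip_width'],fit(),o['tcp_pos'])
f,t,_=fit();print(json.dumps(rows([pose(f,x) for x in (0,-.005,-.01)],8)))
E
```

```text
[-1.85639698 -0.11789312 -0.53228475] [ 0.12663949  0.19204856 -0.01389285] 0.010802097848436892 (np.float64(1.23127389041331), np.float64(0.005573913721601513), array([ 0.05, -0.2 , -0.11])) [0.482051   0.09070363 0.17690719]
[[8, [-0.3, 0.2, 0.6], [-0.0, 0.006, 0.0]], [8, [-0.5, 0.2, 1.1], [-0.0, 0.011, 0.0]], [8, [-0.8, 0.2, 1.5], [-0.0, 0.016, -0.0]]]
```

Nearly level. Last bit down until a light contact with the rest.

>>> {"op": "play_rows", "data": {
  "deltas": [
    [8,[-0.2,0,0.3],[0,0.003,0]],
    [8,[-0.3,0,0.6],[0,0.006,0]],
    [8,[-0.3,0,0.9],[0,0.008,0]],
    [8,[-0.3,0,1],[0,0.009,0]],
    [8,[-0.3,0,1],[0,0.009,0]]
  ]
}}

```text
clock: 15.68
tcp_pos: [0.4821, 0.0907, 0.1765]
orientation: [-3.114, -0.412, -0.007]
contact_force: [-2.6, -0.5, 6.6]
grip_width: 0.0114
```

```bash
python3 - <<'E'
from h import *
o=r.get_obs();print(o['contact_force'],o['moment'],o['grip_width'],fit(),o['tcp_pos'])
E
```

```text
[-2.64623954 -0.50729899  6.5936658 ] [-0.03106496  0.66000397 -0.0146188 ] 0.011352746636329627 (np.float64(1.2314009828675831), np.float64(-0.004180978110634612), array([ 0.55, -0.16, -0.61])) [0.48209907 0.09070119 0.17653622]
```

It's on the rest (6.6 N upward reaction). Let go, then rise.

>>> {"op": "play_rows", "data": {
  "deltas": [
    [12,[-0.1,0,0],[0,0,0]],
    [14,[-0.1,0,0],[0,0,0]],
    [18,[-0.1,0,0],[0,0,0]],
    [25,[-0.1,0,0],[0,0,0]],
    [35,[-0.1,0,0],[0,0,0]],
    [40,[-0.1,0,0],[0,0,0]],
    [40,[-0.1,0,0],[0,0,0]]
  ],
  "squeeze": 20
}}

```text
clock: 16.55
tcp_pos: [0.482, 0.0907, 0.1765]
orientation: [-3.114, -0.412, -0.007]
contact_force: [-0.3, -0.1, 0.0]
grip_width: 0.0398
```

>>> {"op": "play_rows", "data": {
  "deltas": [
    [40,[0,0,-8],[0,0,0]],
    [40,[0,0,-20],[0,0,0]],
    [40,[0,0,-35],[0,0,0]],
    [40,[0,0,-55],[0,0,0]],
    [40,[0,0,-80],[0,0,0]],
    [40,[0,0,-105],[0,0,0]],
    [40,[0,0,-130],[0,0,0]],
    [40,[0,0,-130],[0,0,0]]
  ]
}}

```text
clock: 17.55
tcp_pos: [0.4828, 0.091, 0.3093]
orientation: [-3.114, -0.411, -0.015]
contact_force: [0.9, 0.6, -0.0]
grip_width: 0.0398
```

```bash
python3 - <<'E'
from h import *
o,p,d=snap("wrist","w5");print(o['contact_force'],o['tcp_pos'],o['grip_width'],o['joints'].round(2))
C=cloud("wrist",d,o);m=red(p);Q=C[m]
k=(Q[:,2]>.205)&(Q[:,2]<.225);print("tab top",Q[k].mean(0),k.sum(),"expected",pose(1.231,0)[0])
k=(Q[:,2]>.12)&(Q[:,2]<.145)&(Q[:,0]>.35);q=Q[k][:,:2];a=cv2.fitLine(q.astype(np.float32),cv2.DIST_HUBER,0,.01,.01).ravel();print("bar dir",a, "z pct",np.percentile(Q[k,2],[5,50,95]),"angle",np.degrees(np.arctan2(abs(a[0]),abs(a[1])))+np.degrees(PSI))
o2,p2,d2=snap("scene","s5")
C=cloud("scene",d2);
cv2.imwrite("pics/f.png",np.vstack([cv2.resize(p,(440,330)),cv2.resize(p2[190:380,100:530],(440,194))])[:,:,::-1])
E
```

```text
[ 0.90586895  0.57122972 -0.0405918 ] [0.48276311 0.09102769 0.30932922] 0.03979756451345873 [ 0.02  0.1  -0.36  1.83  0.04  1.21 -1.66]
tab top [0.48293212 0.09015566 0.21351298] 349 expected [0.4818087  0.09038203 0.1763    ]
bar dir [0.96638006 0.25711772 0.52227604 0.10103302] z pct [0.13332731 0.13467315 0.13597466] angle 70.71203440257915
```

View pics/f.png

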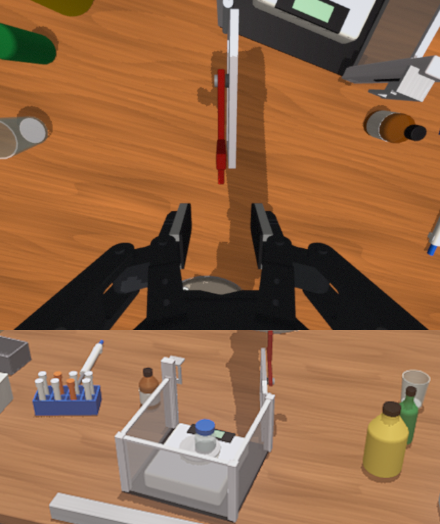

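The gate is open at 70.7° and the bar is level on its rest (tab top 0.2135, bar top ≈0.135). Everything else still stands in place, and the gripper is clear above with its force back at about zero.

```bash
python3 - <<'E'
from bench import r
print(r.hand_in())
E
```

```text
the job is handed in; nothing more can be done
None
```

The gate is open at about 70.7° and the latch bar is back on its rest. I handed the job in at about 17.7 s, against the limit of 72 s.

- **Raising the bar:** The wrist camera put the lip's top 37 mm above the bar's underside, and the hood 19 mm above that, as specified. I took the bar by its red tab and raised it 0.28 rad, which left about 2 mm each to lip and hood by calculation.
- **Swinging the gate:** I swung it out slowly. Every force reading from the lift to the end of the swing was under 6 N.
- **Lowering and letting go:** I lowered the bar until it met its rest with a light 6.6 N reaction, then opened the jaws and lifted the gripper straight up.

**Last checks:**
- The camera and the tool pose agree on the gate angle to within 0.2° (70.7° and 70.5°).
- The bar is level, with the tab's top at 0.2135 m against a nominal 0.215 m. The camera read level surfaces about 0.5 mm low throughout.
- The jar and bottles looked undisturbed in the last pictures; I did not measure their positions again. The gripper is clear, with under about 1 N showing.
- No check failed. Closing on the tab pressed about 5 N towards the gate's stop, from roughly 1 mm of position error, and I relieved that before raising the bar.

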